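# Right the cup on the warmer and set its dial

### The arm

A 6-joint arm with a two-finger parallel gripper is mounted at the origin on the work surface. World frame = base frame: x ahead of the robot, y to its left, z up, the work surface at z = 0. Lengths are in mm, angles in rad, forces in N, time in s.
With the tool pointing down it reaches from about 350 to 975 mm from the base axis. Payload 7.1 kg.
Tool frame: the origin (TCP) lies midway between the tips of the shut fingers; the grasp point (between the pads) lies 19 mm behind it (ctrl.grip_point_offset is the distance from the TCP to the grasp point, in mm); z points along the fingers, y is the line along which they close (so a half turn about z gives the same grasp; the last joint's range is limited). The gripper opens to 88 mm and grips with 3 to 60 N. Pads are 20 mm wide; open, the fingers measure 115 mm over their backs; the gripper's body (75 mm by 178 mm) begins 61 mm behind the grasp point.
Start: joints at [-1.301, 0.423, 1.63, -0, 1.089, -0.019], TCP at [178.019, -599.094, 222.675] pointing down, gripper open.
Joint ranges: [-3, 3], [-0.9, 2.11], [0.09, 2.58], [-1.31, 4.45], [0.11, 2.69], [-2.54, 2.54]. Speed limits (rad/s): [2.39, 2.39, 3.01, 3.14, 3.14, 3.14].

### API

Orientations are given as a rotation vector (axis times angle).
In Python, from workcell import get_obs, optics, close_job, spotter, ctrl gives the robot as it stands. The module is installed in compiled form; this text tells all that it offers.
- The arm moves only by the tool move_arm, never from a script. Its argument "rows" is a list of rows, each a list of 5 numbers: the shift along the tool's x, y, z in cm, then the turn about the tool's z in degrees, then the opening in per cent of the stroke, from 0 (shut) to 100 (fully open). A call has 1 to 10 rows; each row shifts and turns the commanded pose from where the row before left it, along the tool's axes as they then stand; what a row does not reach is not made up. A row lasts 1/8 s, in which the tool goes at most 62.5 mm and 10.7 degrees, less where a joint would pass 70% of its speed; a pose out of reach is approached as far as the arm can. A call with a gripper value outside its range is refused whole. The fingers move at their own pace and stop on an object; the grip force is fixed at half the most. Time passes only in rows, so rows that do not move let the fingers close. It gives the time, the measured TCP pose, the force, the opening and the grip force at its end, in the units of the state.
- get_obs(): the state, without advancing time (a new reading comes with each control period).
- optics.get_image(name): name is "scene" or "top" or "wrist"; returns the picture (400x640x3 uint8, blue, green, red); there is no depth.
- optics.calibration(name): a dict with "camera_matrix" (3x3 intrinsics, pixels), "distortion" ([k1, k2, p1, p2, k3] as OpenCV has them; the pictures are not rectified), "xyz" and "orientation" of the camera in the world. Camera axes: x right, y down, z forward; pixel columns grow to the right and rows downward; lengths in mm; the calibration is good to about 2 mm. A picture is of the moment at which its call begins: read the wrist's pose just before it. calibration takes no time and is no camera call; for the wrist camera it gives the pose at the moment of the call.
- close_job(): hands the job in; it is judged then, once.
Trained networks look in the newest picture that a camera, given by its name, has taken for a name from the list of things; names that differ only in an ending like _2 or _b are one class to them, and where a whole thing is asked for, a point or a joint stands for the part that bears it (a point fixed in the world has none). Each returns a list of dicts, best first, with "conf" (0 to 1); they miss things now and then, are a little off and sometimes report something else, mostly with a low value. They report only what shows in the picture. A call takes as long as a camera call. They do not tell look-alikes from the thing itself.
- spotter.find_in(camera, label): "point" ([column, row] in pixels, amid what is visible of it).
- spotter.regions_of(camera, label): "region" (400x640 bool, what is visible of it) and "point" ([column, row] in pixels, amid what is visible of it).
The state is a dict: "t": time; "qpos": joint angles; "qvel": joint speeds; "joint_torque": joint torques, N m; "ee_pos": TCP position; "orientation": TCP orientation; "ft_force": force on the tool from outside, world axes, zero at the start; "moment": the same for the moment, N m; "width": finger opening in mm; "grasp_force": force on a finger pad.
Only numpy, scipy, OpenCV 4.12 (cv2) and the standard library are available. Lean on these libraries where they do the work, as an engineer would, in place of code of your own. Each camera call takes 0.05 s, during which the arm holds its last target. There are 200 camera calls.

### The job

Get the cup warmer ready for a hot drink: the square white cup is standing mouth down, so turn it over gently, without dropping it or letting it topple, and stand it upright, mouth up, in the middle of the warmer's round steel plate. Once the cup is standing there and you have let go of it, turn the warmer's dial clockwise until its pointer faces the steel marker on the scale. Leave the speaker, mug, dice tower and cartridge box where they are.

Things in the scene. Friction and masses are not known exactly. Their poses are not given: they have to be found in the camera images.
- cup: White ceramic cup without handle, square in plan: 52 x 52 mm outside, 72 mm tall, walls 4 mm, 0.18 kg; 42 mm square foot rim 4 mm high, thin line 12 mm from the mouth. Starts mouth down on the veneer; lies steadily on any flat side. Origin: centre of its foot (the level it stands on); z runs from foot to mouth (down at the start); x and y are square to the flat sides.
- cup_rim (a point): Centre of the cup's mouth, 72 mm from the cup's origin along the cup's z axis.
- warmer: Fixed cup warmer: black box 140 mm (x) x 280 mm (y), top face 40 mm above the veneer, with the steel plate towards one end (-y) and the dial towards the other (+y). Origin: centre of its underside.
- plate (a point): Centre of the upper face of the warmer's flat round steel plate: 120 mm in diameter, standing 3 mm above the housing (43 mm above the veneer).
- dial (a joint): Angle of the dial in rad; grows as the dial turns clockwise seen from above; range 0 to 4.71. It stays where it is left; light friction.
- dial_grip (a point): Point to grip, on the vertical axis of the dial, 26 mm above the warmer's top. The dial is an aluminium disc 48 mm in diameter and 8 mm high with a bar grip across it, 44 mm long, 12 mm thick, its top 34 mm above the warmer's top. The frame turns with the dial: x points along the bar to the pointer. The axis is 164 mm from the plate's centre.
- dial_pointer (a point): Tip of the small white pointer nose, at one end of the bar, 26 mm from the dial's axis and 5 mm above the warmer's top; a black line on top of the bar runs from the axis towards the same end.
- marker: Steel marker on the dial's scale: a tab 4 mm high, 9 mm wide, standing 30.5 to 46 mm from the dial's axis and narrowing to 4 mm towards it; far bolder than the thin white scale lines. Fixed. Origin: on the dial's axis, level with the warmer's top; its x axis points from the dial's axis to the tab.
- mark (a point): Inner tip of the marker, 31 mm from the dial's axis: the place on the scale that the pointer must face.
- speaker: Aluminium speaker puck, 90 mm in diameter, 40 mm tall. Bystander. Origin: centre of its underside.
- mug: Round blue ceramic mug with a handle, 82 mm in diameter, 95 mm tall. Bystander. Origin: centre of its underside.
- dice_tower: Green plastic dice tower, about 150 x 80 mm in plan, 150 mm tall, with a tray in front. Bystander. Origin: underside, near its middle.
- cartridge_box: Red box of game cartridges with its lid clipped on, 126 x 186 x 69 mm. Bystander. Origin: centre of its underside.
Not all that is in view belongs to the job. There is more than one size of the cup; the one meant has the size given above.

How it is judged (in metres and radians):
On the way, in this order (a step that is already met when the one before it is completed fails the run):
1. the cup stands upright, mouth up, in the middle of the steel plate, let go (angle between cup's own z axis and vertical below 0.1 rad and horizontal distance between cup and plate below 0.018 m and z of cup in the frame of plate between -0.004 and 0.004 m and contact force between cup and the fingers below 0.1 N and linear speed of cup below 0.03 m/s), for 0.2 s.
2. the dial's pointer faces the marker, dial let go (x of dial_pointer in the frame of marker above 0.02 m and y of dial_pointer in the frame of marker between -0.0028 and 0.0028 m and contact force between warmer and the fingers below 0.1 N), for 0.2 s.
At the end, for the whole second after the job is handed in: The cup stands upright (within 0.1 rad), mouth up, at rest on the steel plate with its bottom on the plate (within 4 mm) and its centre within 18 mm of the plate's centre, and the dial's pointer faces the marker within 2.8 mm at the pointer's tip (about 6 degrees) either way (angle between cup's own z axis and vertical below 0.1 rad and horizontal distance between cup and plate below 0.018 m and z of cup in the frame of plate between -0.004 and 0.004 m and linear speed of cup below 0.03 m/s and x of dial_pointer in the frame of marker above 0.02 m and y of dial_pointer in the frame of marker between -0.0028 and 0.0028 m); the robot touches nothing.
It fails at once if the cup is dropped, thrown or knocked over: it moves faster than 0.5 m/s while the fingers do not hold it (linear speed of cup above 0.5 m/s and contact force between cup and the fingers below 0.1 N).
It fails at once if a bystander (speaker, mug, dice tower or cartridge box) is moved by more than 30 mm or tipped over (distance of any of speaker, mug, dice_tower, cartridge_box from where it was at the start of the episode above 0.03 m or angle between any of speaker, mug, dice_tower, cartridge_box's own z axis and vertical above 0.5 rad).
It also fails if it takes over 72 s, if anything falls off the work surface, if the arm or the gripper's body presses on something with over 40 N, if the wrist force passes 120 N, or if a joint passes its speed limit or range.

## Working session

There is one attempt and no reset: what is moved stays moved. The work goes in short steps, Python scripts to look and compute and a tool call to move; the robot and the scene stay as the last step left them, time stands still between calls to the robot, and variables do not carry over. Pictures are saved under pics/ and viewed, at most 10 in all, crops included, and the job is handed in when it is done.

Besides the shell and the picture viewer there is one more tool, called after ">>>" as name(argument=value, ...), one argument or row to a line, values as JSON. move_arm: Moves the arm, as the interface text tells. Its arguments: {"type":"object","properties":{"rows":{"type":"array","items":{"type":"array","items":{"type":"number"}}}},"required":["rows"]}

```bash
mkdir -p pics; cat > h.py <<'E'
import numpy as np, cv2
from scipy.spatial.transform import Rotation as R
from workcell import get_obs, optics, close_job, spotter, ctrl
def cal(n):
    c=optics.calibration(n); o=np.array(c["orientation"],float)
    Rm=R.from_rotvec(o).as_matrix() if o.shape==(3,) else o
    return np.array(c["camera_matrix"]),np.array(c["distortion"]),np.array(c["xyz"]),Rm
def at_z(n,px,z,c=None):
    K,D,t,Rm=c or cal(n)
    u=cv2.undistortPoints(np.array(px,float).reshape(-1,1,2),K,D).reshape(-1,2)
    d=np.c_[u,np.ones(len(u))]@Rm.T
    return t+d*((z-t[2])/d[:,2])[:,None]
def proj(n,P,c=None):
    K,D,t,Rm=c or cal(n)
    return cv2.projectPoints(((np.array(P,float).reshape(-1,3)-t)@Rm),np.zeros(3),np.zeros(3),K,D)[0].reshape(-1,2)
E
python3 - <<'E'
from h import *
for n in("top","scene"):
    cv2.imwrite(f"pics/{n}0.png",optics.get_image(n)); K,D,t,Rm=cal(n); print(n,t.round(),Rm.round(2).tolist(),K[0,0])
for l in("cup","warmer","dial","marker","plate","speaker","mug","dice_tower","cartridge_box"):
    for r in spotter.find_in("top",l)[:3]: print(l,np.round(r["point"]),round(r["conf"],2),at_z("top",r["point"],40).round()[0])
print(get_obs())
E
```

```text
top [ 342.   26. 1796.] [[0.01, -0.99, 0.15], [-1.0, -0.01, -0.01], [0.01, -0.15, -0.99]] 456.08439600095124
scene [2011.  374. 1104.] [[-0.26, 0.55, -0.8], [0.97, 0.15, -0.21], [0.01, -0.82, -0.57]] 501.39298908278033
cup [384. 187.] 0.81 [ 675. -244.   40.]
cup [373. 223.] 0.79 [ 533. -201.   40.]
dial [254. 222.] 0.49 [532. 262.  40.]
plate [276. 213.] 0.8 [566. 176.  40.]
plate [187. 243.] 0.27 [445. 519.  40.]
speaker [318. 162.] 0.61 [769.  16.  40.]
mug [186. 247.] 0.85 [429. 520.  40.]
dice_tower [449. 212.] 0.72 [ 580. -503.   40.]
cartridge_box [192. 204.] 0.83 [596. 508.  40.]
{'t': 0.55, 'qpos': array([-1.30101116e+00,  4.23096837e-01,  1.62989234e+00, -1.43766815e-05,
        1.08862039e+00, -1.89810682e-02]), 'qvel': array([-0.00047005, -0.00067747, -0.00070218,  0.00023289, -0.00101244,
       -0.0006781 ]), 'joint_torque': array([ 4.07327957e-05, -5.44217563e+01, -2.73877895e+01,  6.43128552e-02,
        1.72690710e-02, -5.30647901e-05]), 'ee_pos': array([ 178.00859724, -599.09584425,  222.68005133]), 'orientation': array([-3.10888738e+00, -4.52026783e-01,  2.31743424e-05]), 'ft_force': array([-0.09887615, -0.6314737 , -0.12359393]), 'moment': array([ 0.05763336, -0.06856866, -0.00880911]), 'grasp_force': 0.0, 'width': 88.15320814239908}
```

View pics/top0.png

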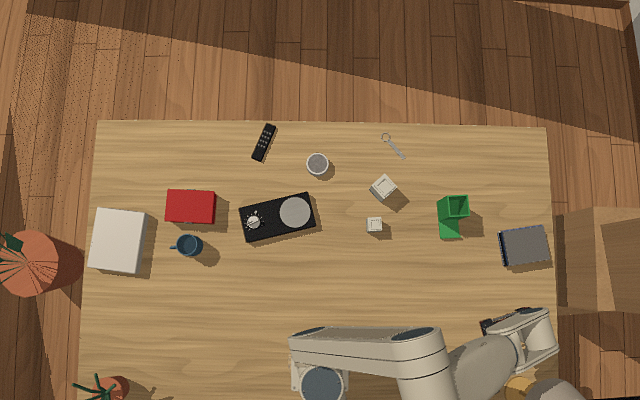

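View pics/scene0.png

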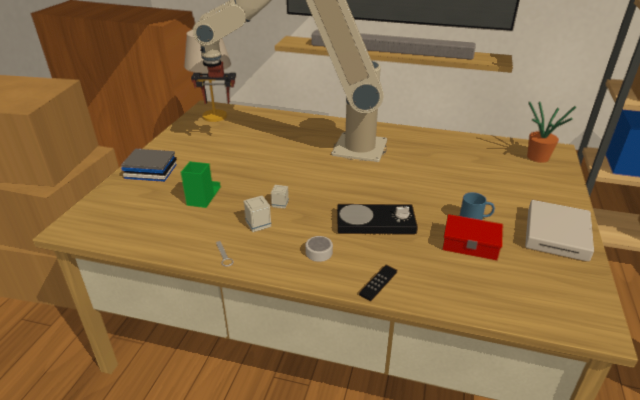

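```bash
python3 - <<'E'
from h import *
im=optics.get_image("top")
a=cv2.resize(im[165:245,345:425],None,fx=5,fy=5,interpolation=cv2.INTER_CUBIC)
b=cv2.resize(im[185:245,235:320],None,fx=4.7,fy=4.7,interpolation=cv2.INTER_CUBIC)
c=np.zeros((400,800,3),np.uint8); c[:,:400]=a; c[:b.shape[0],400:400+b.shape[1]]=b; cv2.imwrite("pics/crop.png",c)
def info(l,z,k=3):
    for r in spotter.regions_of("top",l)[:k]:
        m=r["region"].astype(np.uint8); cs=max(cv2.findContours(m,0,1)[0],key=len).reshape(-1,2)
        w=at_z("top",cs,z)[:,:2].astype(np.float32); rc=cv2.minAreaRect(w)
        print(l,round(r["conf"],2),np.round(r["point"]),m.sum(),np.round(rc[0]),np.round(rc[1]),round(rc[2],1))
info("cup",72);info("warmer",40);info("plate",43);info("dial",60);info("marker",42)
E
```

```text
cup 0.64 [382. 188.] 438 [ 667. -236.] [74. 92.] 45.0
warmer 0.79 [276. 214.] 2663 [551. 173.] [147. 283.] 15.4
plate 0.65 [275. 216.] 2609 [549. 173.] [146. 281.] 14.2
```

View pics/crop.png

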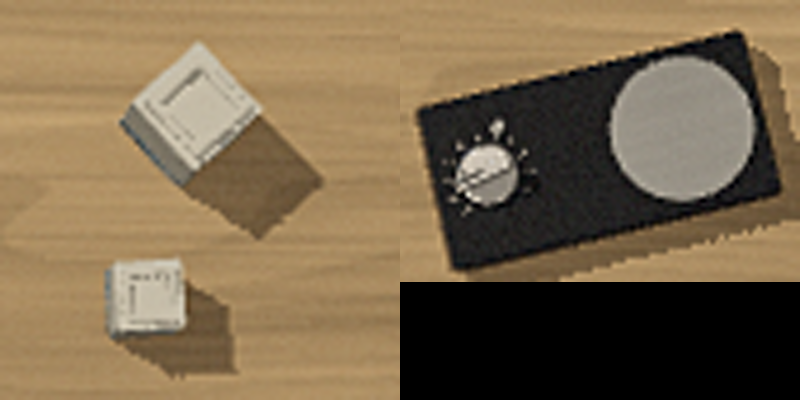

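Candidates for the cup are the big one at (384,187) and the small one at (374,224). The crop shows the small one with a top about 52 mm square and foot up, so it is the target. The big one is about 75 mm. On the warmer, the plate is at (295,212), the dial at (253,222) with its marker just above it, and the end by the plate faces the cup.

>>> move_arm(
  rows=[
    [4.5,-2.75,-0.3,0,100],
    [4.5,-2.75,0,0,100],
    [4.5,-2.75,0,0,100],
    [4.5,-2.75,0,0,100],
    [4.5,-2.75,0,0,100],
    [4.5,-2.75,0,0,100],
    [4.5,-2.75,0,0,100],
    [4.5,-2.75,0,0,100],
    [4.5,-2.75,0,0,100],
    [4.5,-2.75,0,0,100],
  ],
)

```text
t: 2.1
ee_pos: [532.2, -205.9, 225.9]
orientation: [3.109, 0.452, 0.001]
ft_force: [0.8, -0.2, 0.1]
width: 87.7
grasp_force: 0.0
```

>>> move_arm(
  rows=[
    [0,0,0,-10.5,100],
    [0,0,0,-10.5,100],
    [0,0,0,-10.5,100],
    [0,0,0,-10.5,100],
    [0,0,0,-10.5,100],
    [0,0,0,-10.5,100],
    [0,0,0,-10.5,100],
    [0,0,0,0,100],
    [0,0,0,0,100],
  ],
)

```text
t: 3.22
ee_pos: [531.1, -207.3, 225.7]
orientation: [2.224, 2.218, 0.0]
ft_force: [0.6, 0.3, -1.2]
width: 88.3
grasp_force: 0.0
```

```bash
cat >> h.py <<'E'
def pose():
    o=get_obs(); Rm=R.from_rotvec(o["orientation"]).as_matrix()
    return o["ee_pos"],Rm,np.degrees(np.arctan2(Rm[1,0],Rm[0,0])),o
def delta(x,y,yaw=None):
    p,Rm,w,o=pose(); d=Rm.T@(np.array([x,y,p[2]])-p)/10
    print("tcp",p.round(1),"yaw",round(w,1),"dx,dy cm",d[:2].round(2),"turn",None if yaw is None else round(-(yaw-w),1),"F",o["ft_force"].round(1),"w",round(o["width"],1),"g",round(o["grasp_force"],1))
E
python3 - <<'E'
from h import *
c=cal("wrist"); im=optics.get_image("wrist"); cv2.imwrite("pics/w1.png",im)
print(c[2].round(), c[3].round(2).tolist(), c[0][0,0])
for r in spotter.regions_of("wrist","cup")[:3]:
    m=r["region"].astype(np.uint8); cs=max(cv2.findContours(m,0,1)[0],key=len).reshape(-1,2)
    w=at_z("wrist",cs,72,c)[:,:2].astype(np.float32); print(round(r["conf"],2),r["point"],[np.round(x,1) for x in cv2.minAreaRect(w)])
delta(528,-204,90)
print(at_z("top",[[375.8,224.2]],72), at_z("top",[[295,212.2]],43),at_z("top",[[253.5,222.2]],74))
E
```

```text
[ 531. -139.  388.] [[1.0, -0.0, -0.0], [-0.0, -0.97, -0.25], [0.0, 0.25, -0.97]] 333.70551865918617
0.93 [306.9, 177.3] [array([ 527.2, -196.2]), array([51.1, 57.7]), np.float64(4.8)]
0.71 [451.0, 209.9] [array([ 667.9, -229. ]), array([ 78.6, 110.6]), np.float64(42.9)]
tcp [ 531.1 -207.3  225.7] yaw 89.9 dx,dy cm [ 0.33 -0.31] turn -0.1 F [0.2 0.1 0.1] w 87.8 g 0.0
[[ 524.11545314 -207.53380907   72.        ]] [[569.77591861 102.13083592  43.        ]] [[525.23110135 257.60779635  74.        ]]
```

View pics/w1.png

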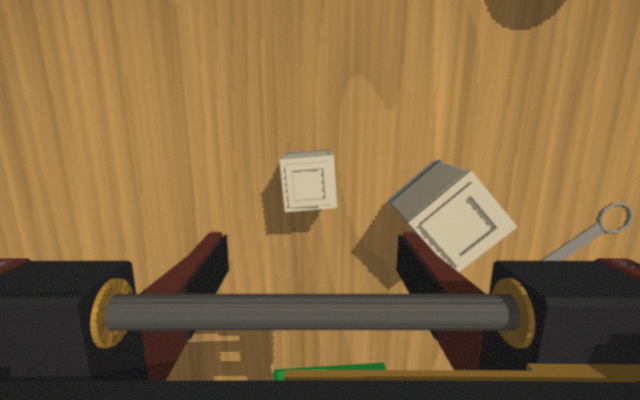

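```bash
python3 - <<'E'
from h import *
w=at_z("wrist",[[281,163],[333,154],[337,207],[287,212]],72); print(w.round(1),w.mean(0)); delta(*w.mean(0)[:2],95)
E
```

```text
[[ 501.2 -179.3   72. ]
 [ 550.3 -170.9   72. ]
 [ 554.9 -222.4   72. ]
 [ 505.9 -227.5   72. ]] [ 528.07482581 -200.02712902   72.        ]
tcp [ 531.1 -207.3  225.7] yaw 89.9 dx,dy cm [ 0.73 -0.3 ] turn -5.1 F [0.2 0.1 0.1] w 87.8 g 0.0
```

>>> move_arm(
  rows=[
    [0.7,-0.3,0,-5.5,80],
    [0,0,4,0,80],
    [0,0,4,0,80],
    [0,0,4,0,80],
    [0,0,3,0,80],
    [0,0,2.5,0,80],
    [0,0,2.15,0,80],
    [0,0,0,0,80],
    [0,0,0,0,80],
  ],
)

```text
t: 4.45
ee_pos: [528.5, -200.5, 29.8]
orientation: [2.112, 2.325, 0.0]
ft_force: [1.0, 0.2, -0.3]
width: 70.3
grasp_force: 0.0
```

>>> move_arm(
  rows=[
    [0,0,0,0,40],
    [0,0,0,0,0],
    [0,0,0,0,0],
    [0,0,0,0,0],
    [0,0,0,0,0],
    [0,0,0,0,0],
  ],
)

```text
t: 5.2
ee_pos: [528.3, -200.5, 30.0]
orientation: [2.111, 2.326, 0.0]
ft_force: [-0.9, 0.6, 6.7]
width: 52.1
grasp_force: 29.9
```

>>> move_arm(
  rows=[
    [0,0,-2,0,0],
    [0,0,-4,0,0],
    [0,0,-2,0,0],
    [0,0,0,-5,0],
    [0,0,0,-5,0],
    [3.2,2,0,0,0],
    [4,2.5,0,0,0],
    [4,2.5,0,0,0],
    [4,2.5,0,0,0],
    [2.5,1.5,0,0,0],
  ],
)

```text
t: 6.45
ee_pos: [587.1, 1.8, 110.3]
orientation: [1.898, 2.502, 0.001]
ft_force: [0.5, -0.0, -3.1]
width: 52.3
grasp_force: 29.9
```

>>> move_arm(
  rows=[
    [0,0,0,0,0],
    [0,0,0,0,0],
  ],
)

```text
t: 6.7
ee_pos: [586.3, -0.8, 109.7]
orientation: [1.9, 2.502, -0.0]
ft_force: [-0.5, 0.0, -1.6]
width: 52.1
grasp_force: 29.9
```

```bash
python3 - <<'E'
from h import *
im=optics.get_image("wrist"); 
c=cal("wrist")
print(proj("wrist",[[586,38,40],[570,102,43],[525.2,257.6,74]],c).round(0).tolist())
cv2.imwrite("pics/w2.png",im); delta(591,21,105.5)
E
```

```text
[[327.0, 165.0], [331.0, 62.0], [338.0, -378.0]]
tcp [586.2  -1.2 109.5] yaw 105.5 dx,dy cm [2.01 1.05] turn 0.0 F [ 1.2 -0.5 -2.6] w 51.8 g 29.9
```

View pics/w2.png

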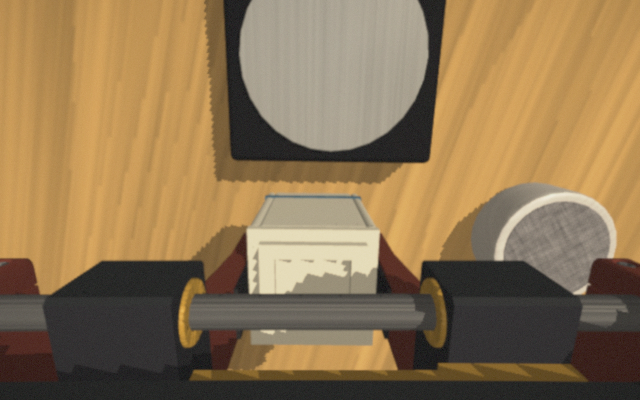

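```bash
python3 - <<'E'
from h import *
e=at_z("wrist",[[331,160]],40)[0]; q=at_z("wrist",[[334,151],[239,50],[429,50]],43); print(e,q)
p,Rm,w,o=pose(); print([(Rm.T@(a-p)).round(1) for a in [e,*q]])
E
```

```text
[587.77192584  41.83703169  40.        ] [[587.7577137   48.53564784  43.        ]
 [512.16901719  92.93044252  43.        ]
 [627.45922581 124.90827488  43.        ]]
[array([41. , 13. , 69.5]), array([47.5, 14.8, 66.5]), array([110.5, -46.2,  66.5]), array([110.4,  73.5,  66.5])]
```

>>> move_arm(
  rows=[
    [0,1.4,2.5,0,0],
    [0,0,2.35,0,0],
    [1.2,0,0,0,0],
    [0.5,0,0,0,0],
    [0.4,0,0,0,0],
    [0.4,0,0,0,0],
    [0.4,0,0,0,0],
  ],
)

```text
t: 7.62
ee_pos: [591.9, 28.6, 62.6]
orientation: [1.899, 2.5, -0.005]
ft_force: [-4.2, -15.8, 7.7]
width: 52.0
grasp_force: 30.0
```

>>> move_arm(
  rows=[
    [0.4,0,0,0,0],
    [0.4,0,0,0,0],
    [0.4,0,0,0,0],
    [0.4,0,0,0,0],
    [0.4,0,0,0,0],
  ],
)

```text
t: 8.25
ee_pos: [586.5, 48.5, 62.3]
orientation: [1.899, 2.5, -0.004]
ft_force: [-1.3, -12.1, -0.8]
width: 52.1
grasp_force: 30.0
```

```bash
python3 - <<'E'
from h import *
im=optics.get_image("wrist"); s=optics.get_image("scene"); p=pose()[0]; u,v=proj("scene",[p])[0].astype(int)
a=np.zeros((400,800,3),np.uint8); a[:,:400]=im[:,120:520]; a[:,400:]=cv2.resize(s[v-50:v+50,u-50:u+50],(400,400),interpolation=cv2.INTER_CUBIC)
cv2.imwrite("pics/w3.png",a); delta(591,21)
E
```

```text
tcp [586.4  48.8  62.2] yaw 105.6 dx,dy cm [-2.8  -0.31] turn None F [ -2.5 -10.5   1.3] w 51.8 g 30.0
```

View pics/w3.png

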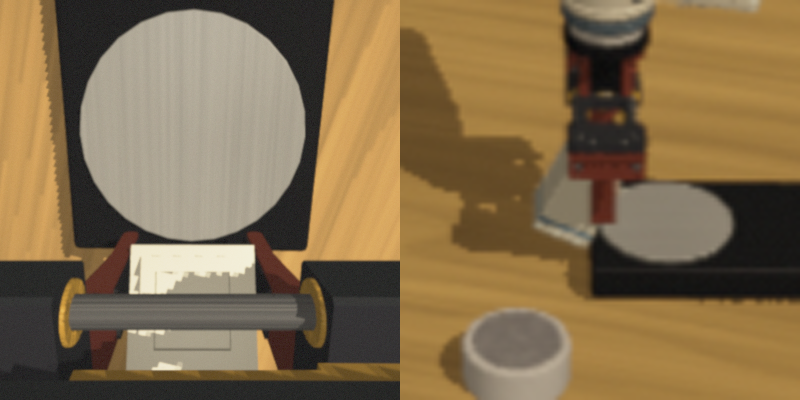

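The cup is pivoting in the pads: its mouth swings away from the warmer (left of the fingers in the scene crop) at about 12 N. I'll keep going and lay it on the plate.

>>> move_arm(
  rows=[
    [0.4,0,0,0,0],
    [0.4,0,0,0,0],
    [0.4,0,0,0,0],
    [0.4,0,0,0,0],
    [0.4,0,0,0,0],
    [0.4,0,0,0,0],
  ],
)

```text
t: 9.1
ee_pos: [581.7, 72.4, 62.5]
orientation: [1.898, 2.499, 0.001]
ft_force: [2.2, -8.3, 0.1]
width: 52.2
grasp_force: 30.0
```

>>> move_arm(
  rows=[
    [0,0,0.3,0,0],
    [0.2,0,0.3,0,0],
    [0.2,0,0.2,0,0],
    [0.2,0,0.2,0,0],
    [0,0,0.2,0,0],
    [0,0,0,0,0],
  ],
)

```text
t: 9.85
ee_pos: [580.9, 79.6, 51.4]
orientation: [1.898, 2.499, 0.005]
ft_force: [0.8, -1.1, 5.9]
width: 52.2
grasp_force: 30.0
```

```bash
python3 - <<'E'
from h import *
im=optics.get_image("wrist"); s=optics.get_image("scene"); p=pose()[0]; u,v=proj("scene",[p])[0].astype(int)
a=np.zeros((400,800,3),np.uint8); a[:,:400]=im[:,120:520]; a[:,400:]=cv2.resize(s[v-50:v+50,u-50:u+50],(400,400),interpolation=cv2.INTER_CUBIC)
cv2.imwrite("pics/w4.png",a); delta(650,175,15.5)
E
```

```text
tcp [580.9  79.6  51.4] yaw 105.5 dx,dy cm [7.34 9.22] turn 90.0 F [ 0.1 -1.4  4.7] w 51.6 g 30.0
```

View pics/w4.png

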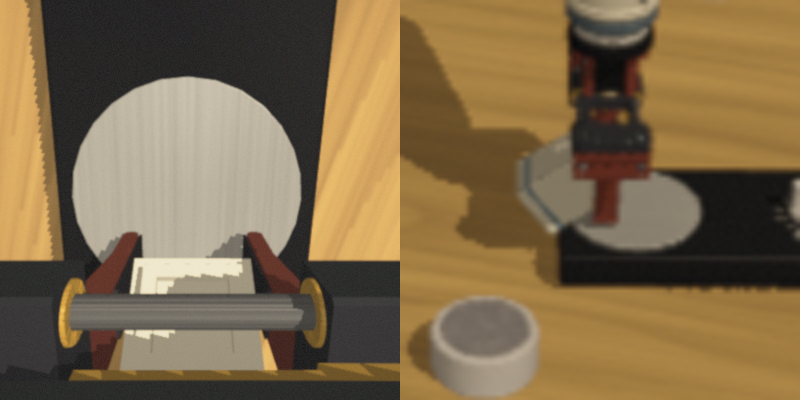

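```bash
cat > fit.py <<'E'
from h import *
from scipy.optimize import differential_evolution
def fit(b,cams=("wrist","scene","top"),png=None):
    p,Rm,w,o=pose(); tx,ty=Rm[:,0],Rm[:,1]; up=np.array([0,0,1.]); P=p+up*19
    data=[]
    for n in cams:
        c=cal(n); im=optics.get_image(n); rs=spotter.regions_of(n,"cup")
        pr=proj(n,[P],c)[0]
        if not rs: print(n,"none"); continue
        r=min(rs,key=lambda r:np.hypot(*(np.array(r["point"])-pr)))
        print(n,round(r["conf"],2),r["point"],pr.round(),r["region"].sum())
        data.append((n,c,im,r["region"].astype(bool)))
    def hull(n,c,th,fa,fn):
        a=-np.sin(th)*tx-np.cos(th)*up; nn=np.cos(th)*tx-np.sin(th)*up
        C=P+a*fa+nn*fn # mouth centre: fa along axis, fn along n
        pts=[C+s*nn*26+q*ty*26-z*a for s in(-1,1) for q in(-1,1) for z in(0,66)]+[C+s*nn*21+q*ty*21-72*a for s in(-1,1) for q in(-1,1)]
        m=np.zeros((400,640),np.uint8); h=proj(n,pts,c)
        cv2.fillConvexPoly(m,cv2.convexHull(np.round(h*16).astype(np.int32)),1,shift=4); return m.astype(bool),C,a
    def cost(v):
        s=0
        for n,c,im,r in data:
            m,_,_=hull(n,c,*v); s+=((r&~m).sum()*1.0+(m&~r).sum()*0.35)/r.sum()
        return s
    res=differential_evolution(cost,b,seed=1,maxiter=40,popsize=12,polish=False)
    print("theta",np.degrees(res.x[0]).round(1),"mouth dist",res.x[1].round(1),"centre along n",res.x[2].round(1),"cost",round(res.fun,3))
    if png:
        out=[]
        for n,c,im,r in data:
            m,_,_=hull(n,c,*res.x); im=im.copy(); x,y=proj(n,[P],c)[0].astype(int)
            cv2.drawContours(im,cv2.findContours(m.astype(np.uint8),0,1)[0],-1,(0,0,255),1)
            k=110 if n=="wrist" else 28; x=np.clip(x,k,640-k);y=np.clip(y,k,400-k)
            out.append(cv2.resize(im[y-k:y+k,x-k:x+k],(266,266),interpolation=cv2.INTER_CUBIC))
        cv2.imwrite(png,np.hstack(out))
    return res.x
E
python3 -c "
from fit import *
fit([(0.3,1.8),(35,62),(-35,15)],png='pics/f1.png')"
```

```text
wrist 0.72 [312.0, 336.5] [312. 271.] 9619
scene 0.53 [336.6, 206.5] [349. 208.] 280
top 0.92 [382.9, 189.8] [301. 208.] 451
theta 58.2 mouth dist 61.4 centre along n -22.2 cost 1.867
```

```bash
python3 -c "
from fit import *
fit([(0.3,1.8),(30,75),(-35,15)],cams=('wrist','scene'),png='pics/f1.png')"
```

```text
wrist 0.82 [311.2, 336.1] [312. 271.] 9833
scene 0.81 [337.2, 211.0] [349. 208.] 273
theta 68.7 mouth dist 68.9 centre along n -15.6 cost 0.586
```

View pics/f1.png

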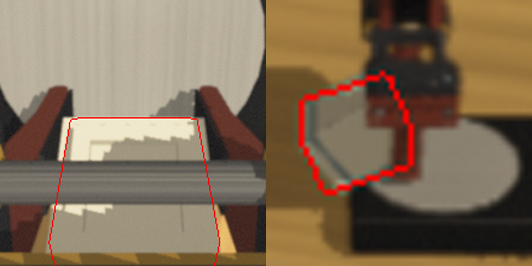

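>>> move_arm(
  rows=[
    [0,0,-2,0,0],
    [0,0,-3,0,0],
    [0,0,-1.6,0,0],
    [2,1.5,0,0,0],
    [3.5,2.5,0,0,0],
    [3.5,2.5,0,0,0],
    [2.5,1.5,0,0,0],
    [0,0,0,10,0],
    [0,0,0,10,0],
    [0,0,0,10,0],
  ],
)

```text
t: 11.7
ee_pos: [624.6, 213.3, 113.6]
orientation: [-2.487, -1.918, 0.002]
ft_force: [-0.2, -0.5, -1.5]
width: 51.6
grasp_force: 30.0
```

>>> move_arm(
  rows=[
    [0,0,0,10,0],
    [0,0,0,10,0],
    [0,0,0,10,0],
    [0,0,0,10,0],
    [0,0,0,10,0],
    [0,0,0,10,0],
    [0,0,0,0,0],
    [0,0,0,0,0],
  ],
)

```text
t: 12.7
ee_pos: [624.9, 212.4, 114.2]
orientation: [-3.112, -0.431, 0.001]
ft_force: [0.7, -0.4, -2.1]
width: 52.2
grasp_force: 30.0
```

```bash
python3 -c "
from fit import *
delta(627.6,211.6,15.5)
fit([(0.3,1.8),(30,80),(-35,15)],cams=('wrist','scene'),png='pics/f2.png')"
```

```text
tcp [624.9 212.4 114.2] yaw 15.8 dx,dy cm [0.23 0.15] turn 0.3 F [ 0.7 -0.4 -2.1] w 52.2 g 30.0
wrist 0.85 [311.1, 333.5] [315. 268.] 9933
scene 0.77 [384.9, 200.5] [385. 206.] 190
theta 53.3 mouth dist 66.7 centre along n -20.1 cost 0.56
```

View pics/f2.png

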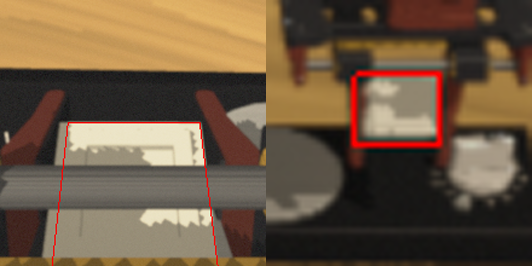

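```bash
python3 -c "
from h import *
p,Rm,w,o=pose()
y=158+68/266*220; x=315-110
e=at_z('wrist',[[x+20,y],[x+200,y]],40); print([(Rm.T@(a-p)).round(1) for a in e])
print((Rm.T@(np.array([570.3,107.5,43])-p)).round(1))
"
```

```text
[array([ -1.1, -65.6,  74.6]), array([-1. , 67. , 74.6])]
[-80.9  85.8  71.6]
```

>>> move_arm(
  rows=[
    [-1,0,1,0,0],
    [0,0,2,0,0],
    [0,0,1.5,0,0],
    [0,0,0.5,0,0],
    [0.4,0,0.6,0,0],
    [0.3,0,0.6,0,0],
    [0.25,0,0.6,0,0],
    [0.2,0,0.6,0,0],
  ],
)

```text
t: 13.9
ee_pos: [630.9, 213.4, 43.4]
orientation: [-3.111, -0.425, -0.013]
ft_force: [4.9, 0.8, 10.2]
width: 51.5
grasp_force: 30.0
```

>>> move_arm(
  rows=[
    [0.15,0,0.5,0,0],
    [0,0,0.2,0,0],
    [0,0,0.2,0,0],
    [0,0,0,0,0],
  ],
)

```text
t: 14.4
ee_pos: [634.1, 214.3, 35.5]
orientation: [-3.111, -0.425, -0.019]
ft_force: [8.0, 2.7, 9.4]
width: 52.2
grasp_force: 30.0
```

```bash
python3 -c "
from fit import *
delta(627.6,211.6,15.5)
fit([(0.6,2.0),(30,80),(-35,15)],cams=('wrist',),png='pics/f3.png')
fit([(0.6,2.0),(30,80),(-35,15)],cams=('wrist','scene','top'))
"
```

```text
tcp [634.1 214.3  35.5] yaw 15.5 dx,dy cm [-0.7   0.09] turn 0.0 F [8.  2.7 9.4] w 52.2 g 30.0
wrist 0.87 [311.3, 338.3] [315. 267.] 9760
theta 39.9 mouth dist 62.2 centre along n -17.0 cost 0.368
wrist 0.59 [312.4, 339.3] [315. 267.] 9634
scene 0.63 [387.0, 219.2] [383. 226.] 203
top 0.75 [379.8, 189.9] [266. 195.] 414
theta 58.7 mouth dist 56.5 centre along n -31.0 cost 1.866
```

>>> move_arm(
  rows=[
    [0,0,0.3,0,0],
    [-0.1,0,0.3,0,0],
    [-0.1,0,0.2,0,0],
    [-0.1,0,0,0,0],
    [-0.1,0,0,0,0],
    [0,0,0,0,0],
  ],
)

```text
t: 15.55
ee_pos: [629.1, 213.0, 26.8]
orientation: [-3.111, -0.425, -0.015]
ft_force: [5.3, 1.1, 9.1]
width: 52.0
grasp_force: 30.0
```

```bash
python3 - <<'E'
from h import *
im=optics.get_image("wrist"); s=optics.get_image("scene"); t=optics.get_image("top"); p=pose()[0]
def z(n,i,k,sz):
    u,v=proj(n,[p])[0].astype(int); return cv2.resize(i[v-k:v+k,u-k:u+k],(sz,sz),interpolation=cv2.INTER_CUBIC)
a=np.zeros((600,800,3),np.uint8); a[:300,:480]=im[100:400,75:555]; a[:320,480:800]=z("scene",s,32,320)
a[330:594,0:264]=z("top",t,22,264)
cv2.imwrite("pics/w5.png",a); delta(627.6,211.6)
g=cv2.cvtColor(im,cv2.COLOR_BGR2GRAY)
E
```

```text
tcp [629.1 213.   26.8] yaw 15.5 dx,dy cm [-0.18  0.09] turn None F [6.2 2.1 7.9] w 51.9 g 30.0
```

View pics/w5.png

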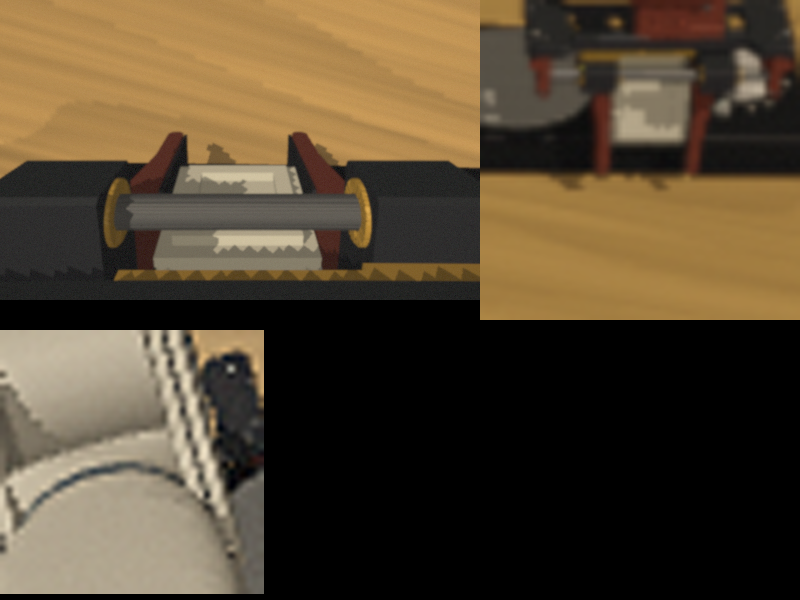

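>>> move_arm(
  rows=[
    [0,0,0.2,0,0],
    [0,0,0.2,0,0],
    [0,0,0.2,0,0],
    [0,0,0.2,0,0],
    [0,0,0.2,0,0],
    [0,0,0.2,0,0],
  ],
)

```text
t: 16.45
ee_pos: [629.6, 213.1, 17.0]
orientation: [-3.111, -0.425, -0.017]
ft_force: [-0.9, 0.8, 30.6]
width: 52.0
grasp_force: 30.0
```

```bash
cat > est.py <<'E'
from h import *
def edges():
    p,Rm,w,o=pose(); c=cal("wrist"); im=optics.get_image("wrist"); rs=spotter.regions_of("wrist","cup")
    r=min(rs,key=lambda r:abs(r["point"][0]-313)+abs(r["point"][1]-330)); m=r["region"]
    ys=np.where(m.any(1))[0]; print("conf",round(r["conf"],2),"rows",ys.min(),ys.max())
    for y in range(ys.min(),ys.max()+1,6):
        x=np.where(m[y])[0]; print(y,x.min(),x.max(),end=" | ")
    g=cv2.cvtColor(im,cv2.COLOR_BGR2GRAY)
    print("\ncol profile",[(y,int(g[y,300:326].mean())) for y in range(250,382,3)])
E
python3 -c "
from est import *
delta(627.6,211.6); edges()"
```

```text
tcp [629.6 213.1  17. ] yaw 15.6 dx,dy cm [-0.24  0.09] turn None F [-0.9  0.8 30.6] w 52.0 g 30.0
conf 0.91 rows 269 369
269 266 358 | 275 255 370 | 281 253 372 | 287 250 375 | 293 249 377 | Traceback (most recent call last):
  File "<string>", line 3, in <module>
    delta(627.6,211.6); edges()
                        ~~~~~^^
  File "est.py", line 7, in edges
    x=np.where(m[y])[0]; print(y,x.min(),x.max(),end=" | ")
                                 ~~~~~^^
    return umr_minimum(a, axis, None, out, keepdims, initial, where)
ValueError: zero-size array to reduction operation minimum which has no identity
```

```bash
sed -i 's/x=np.where(m\[y\])\[0\]; print/x=np.where(m[y])[0]\n        if len(x): print/' est.py; python3 -c "
from est import *
edges(); delta(0,0)"
```

```text
conf 0.96 rows 269 370
269 265 360 | 275 255 370 | 281 253 372 | 287 250 375 | 293 248 377 | 335 230 394 | 341 227 397 | 347 226 398 | 353 227 397 | 359 228 395 | 365 229 395 | 
col profile [(250, 138), (253, 140), (256, 138), (259, 136), (262, 130), (265, 128), (268, 135), (271, 148), (274, 178), (277, 204), (280, 194), (283, 143), (286, 112), (289, 117), (292, 111), (295, 63), (298, 76), (301, 81), (304, 93), (307, 93), (310, 94), (313, 95), (316, 95), (319, 90), (322, 84), (325, 77), (328, 73), (331, 193), (334, 170), (337, 146), (340, 145), (343, 157), (346, 200), (349, 183), (352, 147), (355, 126), (358, 126), (361, 127), (364, 127), (367, 127), (370, 100), (373, 82), (376, 76), (379, 67)]
tcp [629.7 213.2  17. ] yaw 15.6 dx,dy cm [-66.38   3.65] turn None F [ 1.  -0.5 25.3] w 51.9 g 30.0
```

>>> move_arm(
  rows=[
    [0,0,-0.1,0,0],
    [0,0,0,0,64],
    [0,0,0,0,68],
    [0,0,0,0,70],
    [0,0,0,0,70],
  ],
)

```text
t: 17.27
ee_pos: [627.5, 211.8, 13.9]
orientation: [-3.112, -0.424, -0.01]
ft_force: [7.1, -2.1, 3.1]
width: 61.8
grasp_force: 3.0
```

```bash
python3 -c "
from est import *
edges(); delta(0,0)"
```

```text
conf 0.85 rows 268 370
268 281 323 | 274 252 370 | 280 249 372 | 286 247 374 | 292 246 375 | 334 226 393 | 340 224 396 | 346 222 398 | 352 221 399 | 358 221 399 | 364 223 396 | 370 252 258 | 
col profile [(250, 139), (253, 138), (256, 137), (259, 137), (262, 140), (265, 142), (268, 148), (271, 149), (274, 191), (277, 201), (280, 193), (283, 152), (286, 143), (289, 139), (292, 137), (295, 63), (298, 75), (301, 80), (304, 92), (307, 91), (310, 92), (313, 94), (316, 94), (319, 89), (322, 83), (325, 77), (328, 73), (331, 190), (334, 199), (337, 186), (340, 146), (343, 146), (346, 146), (349, 179), (352, 149), (355, 128), (358, 126), (361, 123), (364, 125), (367, 125), (370, 98), (373, 80), (376, 75), (379, 66)]
tcp [627.4 211.8  13.9] yaw 15.5 dx,dy cm [-66.12   3.62] turn None F [ 7.  -1.8  4. ] w 61.4 g 3.0
```

>>> move_arm(
  rows=[
    [0.2,0,-0.3,0,72],
    [0.1,0,-0.5,0,72],
    [0,0,-1,0,72],
    [0,0,-2,0,72],
    [0,0,-3,0,72],
    [0,0,-3,0,72],
    [0,0,0,0,72],
    [0,0,0,0,72],
  ],
)

```text
t: 18.38
ee_pos: [626.1, 212.1, 110.4]
orientation: [3.112, 0.425, -0.002]
ft_force: [-0.4, -0.5, -0.6]
width: 63.5
grasp_force: 0.0
```

```bash
python3 -c "
from est import *
edges(); delta(0,0)
for r in spotter.regions_of('wrist','cup'): print(r['conf'],r['point'])"
```

```text
conf 0.94 rows 206 337
206 339 340 | 212 276 349 | 218 274 350 | 224 272 353 | 230 270 356 | 236 268 357 | 242 268 357 | 248 268 357 | 254 269 356 | 260 270 356 | 266 269 356 | 272 268 356 | 278 269 355 | 284 269 354 | 290 270 354 | 332 271 353 | 
col profile [(250, 220), (253, 220), (256, 220), (259, 220), (262, 220), (265, 220), (268, 216), (271, 204), (274, 201), (277, 182), (280, 175), (283, 167), (286, 155), (289, 151), (292, 139), (295, 71), (298, 85), (301, 90), (304, 103), (307, 103), (310, 104), (313, 106), (316, 106), (319, 101), (322, 94), (325, 86), (328, 76), (331, 138), (334, 143), (337, 116), (340, 33), (343, 32), (346, 33), (349, 31), (352, 31), (355, 32), (358, 32), (361, 33), (364, 33), (367, 34), (370, 87), (373, 89), (376, 82), (379, 74)]
tcp [625.9 212.  109.5] yaw 15.6 dx,dy cm [-65.98   3.64] turn None F [-0.1 -1.  -0.3] w 63.3 g 0.0
0.94 [311.3, 255.7]
```

```bash
python3 -c "
from h import *
p,Rm,w,o=pose()
for px,z in (([268,237],92),([357,237],92),([270.5,337],92),([353.5,337],92),([275,212],40),([350,212],40)): print((Rm.T@(at_z('wrist',[px],z)[0]-p)).round(1))
"
```

```text
[  2.  -26.6  17.4]
[ 2.  24.  17.4]
[-63.3 -27.1  17.6]
[-63.3  24.   17.6]
[  2.1 -28.2  69.4]
[ 2.2 25.8 69.4]
```

>>> move_arm(
  rows=[
    [-1.75,-0.1,0,0,72],
    [0,0,2.5,0,72],
    [0,0,2,0,72],
    [0,0,1,0,72],
    [0,0,0,0,50],
    [0,0,0,0,0],
    [0,0,0,0,0],
    [0,0,0,0,0],
    [0,0,0,0,0],
  ],
)

```text
t: 19.65
ee_pos: [610.0, 208.6, 55.9]
orientation: [-3.113, -0.425, -0.0]
ft_force: [1.3, -0.1, -2.1]
width: 51.8
grasp_force: 30.0
```

```bash
python3 -c "
from h import *
delta(0,0)"
```

```text
tcp [610.  208.6  55.9] yaw 15.5 dx,dy cm [-64.36   3.75] turn None F [ 1.3 -0.1 -2.1] w 51.8 g 30.0
```

>>> move_arm(
  rows=[
    [0,0,-0.5,0,0],
    [0,0,-0.5,0,0],
    [2,0,0,0,0],
    [2.3,0,0,0,0],
    [0,0,0,0,0],
    [0,0,0.6,0,0],
    [0,0,0.4,0,0],
    [0.15,0,0.4,0,0],
    [0.15,0,0.4,0,0],
    [0.15,0,0.4,0,0],
  ],
)

```text
t: 20.9
ee_pos: [657.8, 221.8, 46.1]
orientation: [-3.112, -0.425, -0.008]
ft_force: [2.8, -0.2, 12.0]
width: 52.2
grasp_force: 30.0
```

>>> move_arm(
  rows=[
    [0.15,0,0.4,0,0],
    [0.1,0,0.4,0,0],
    [0.1,0,0.4,0,0],
    [0.1,0,0.4,0,0],
    [0.1,0,0.4,0,0],
  ],
)

```text
t: 21.52
ee_pos: [664.6, 223.7, 26.8]
orientation: [-3.112, -0.425, -0.012]
ft_force: [3.8, -0.0, 11.3]
width: 52.1
grasp_force: 30.0
```

```bash
python3 -c "
from est import *
edges(); delta(0,0)"
```

```text
conf 0.82 rows 221 369
221 287 339 | 227 264 361 | 233 250 375 | 239 251 374 | 245 250 375 | 251 250 375 | 257 249 375 | 263 249 376 | 269 250 376 | 275 250 376 | 281 249 377 | 287 249 377 | 293 249 375 | 329 292 295 | 335 246 380 | 341 245 380 | 347 245 380 | 353 245 380 | 359 243 381 | 365 243 381 | 
col profile [(250, 209), (253, 209), (256, 209), (259, 208), (262, 208), (265, 209), (268, 209), (271, 209), (274, 208), (277, 208), (280, 189), (283, 172), (286, 166), (289, 149), (292, 142), (295, 60), (298, 72), (301, 77), (304, 88), (307, 88), (310, 88), (313, 89), (316, 90), (319, 85), (322, 79), (325, 73), (328, 65), (331, 133), (334, 142), (337, 147), (340, 147), (343, 139), (346, 126), (349, 126), (352, 126), (355, 125), (358, 125), (361, 126), (364, 126), (367, 126), (370, 102), (373, 86), (376, 78), (379, 67)]
tcp [664.6 223.6  26.3] yaw 15.5 dx,dy cm [-70.02   3.74] turn None F [6.5 0.4 7.7] w 51.6 g 30.0
```

>>> move_arm(
  rows=[
    [-0.2,0,0.4,0,0],
    [-0.2,0,0.4,0,0],
    [-0.2,0,0.3,0,0],
    [-0.3,0,0.2,0,0],
    [-0.3,0,0.1,0,0],
    [-0.3,0,0.1,0,0],
    [-0.2,0,0.1,0,0],
  ],
)

```text
t: 22.5
ee_pos: [659.6, 222.3, 15.9]
orientation: [-3.107, -0.424, -0.05]
ft_force: [26.2, 5.2, 13.5]
width: 52.0
grasp_force: 30.0
```

```bash
python3 -c "
from est import *
edges(); delta(0,0)"
```

```text
conf 0.68 rows 205 370
205 266 274 | 211 251 374 | 217 250 375 | 223 250 374 | 229 249 376 | 235 249 376 | 241 248 377 | 247 247 377 | 253 247 378 | 259 247 379 | 265 247 379 | 271 247 380 | 277 245 380 | 283 244 380 | 289 244 381 | 331 239 385 | 337 238 385 | 343 238 386 | 349 237 387 | 355 235 389 | 361 234 389 | 367 236 387 | 
col profile [(250, 203), (253, 202), (256, 203), (259, 203), (262, 204), (265, 204), (268, 204), (271, 205), (274, 205), (277, 205), (280, 205), (283, 200), (286, 199), (289, 201), (292, 178), (295, 61), (298, 71), (301, 76), (304, 87), (307, 88), (310, 88), (313, 88), (316, 88), (319, 84), (322, 78), (325, 72), (328, 66), (331, 160), (334, 167), (337, 172), (340, 178), (343, 184), (346, 190), (349, 174), (352, 135), (355, 60), (358, 59), (361, 58), (364, 59), (367, 107), (370, 97), (373, 85), (376, 77), (379, 66)]
tcp [659.  222.1  15.6] yaw 15.5 dx,dy cm [-69.4    3.74] turn None F [26.8  5.7 13.3] w 51.9 g 30.0
```

>>> move_arm(
  rows=[
    [-0.3,0,0,0,0],
    [-0.3,0,0.1,0,0],
    [-0.3,0,0.1,0,0],
    [-0.3,0,0.1,0,0],
    [-0.2,0,0.1,0,0],
  ],
)

```text
t: 23.22
ee_pos: [646.7, 218.7, 12.3]
orientation: [-3.107, -0.424, -0.052]
ft_force: [25.9, 5.1, 18.4]
width: 51.6
grasp_force: 30.0
```

```bash
python3 -c "
from est import *
edges(); delta(0,0)"
```

```text
conf 0.95 rows 178 370
178 264 360 | 184 247 378 | 190 248 377 | 196 247 378 | 202 246 379 | 208 246 379 | 214 245 380 | 220 245 381 | 226 244 381 | 232 243 382 | 238 243 382 | 244 242 383 | 250 241 383 | 256 241 384 | 262 240 385 | 268 240 386 | 274 240 387 | 280 238 387 | 286 238 387 | 292 238 387 | 334 230 395 | 340 231 393 | 346 229 394 | 352 230 394 | 358 229 394 | 364 229 395 | 370 245 283 | 
col profile [(250, 202), (253, 202), (256, 202), (259, 202), (262, 202), (265, 203), (268, 202), (271, 203), (274, 203), (277, 203), (280, 203), (283, 203), (286, 202), (289, 202), (292, 195), (295, 61), (298, 70), (301, 74), (304, 86), (307, 85), (310, 87), (313, 87), (316, 87), (319, 83), (322, 77), (325, 72), (328, 60), (331, 91), (334, 94), (337, 168), (340, 200), (343, 200), (346, 200), (349, 194), (352, 157), (355, 121), (358, 116), (361, 115), (364, 115), (367, 115), (370, 100), (373, 89), (376, 81), (379, 70)]
tcp [646.2 218.6  12.1] yaw 15.5 dx,dy cm [-68.08   3.76] turn None F [26.4  4.8 18.1] w 52.1 g 30.0
```

```bash
cat > tf.py <<'E'
from h import *
from scipy.optimize import least_squares
def tf(r1,w1,r2,w2,L=68,x0=(30,50,.8)):
    p,Rm,w,o=pose(); a=np.radians(w); tx=np.array([np.cos(a),np.sin(a),0]); ty=np.array([tx[1],-tx[0],0]); c=cal("wrist"); O=np.array([p[0],p[1],0])
    def f(v):
        A=O+tx*v[0]+np.array([0,0,v[1]]); B=A+L*(-np.cos(v[2])*tx+np.sin(v[2])*np.array([0,0,1]))
        q=proj("wrist",[A-26*ty,A+26*ty,B-26*ty,B+26*ty],c)
        return [q[:2,1].mean()-r1,abs(q[1,0]-q[0,0])-w1,q[2:,1].mean()-r2,abs(q[3,0]-q[2,0])-w2]
    s=least_squares(f,x0); x,z,ph=s.x
    pz=p[2]+19; d=np.array([-x,pz-z]); m=np.array([-np.cos(ph),np.sin(ph)]); b=np.array([-np.sin(ph),-np.cos(ph)])
    Fb=np.array([x,z])-4*m+b*47
    print("phi",round(np.degrees(ph),1),"foot upper corner",s.x[:2].round(1),"h2",round(d@m+4,1),"P from b-face",round(52-d@b,1),"Fb",Fb.round(1),"res",np.round(s.fun,1),"tcp",p.round(1))
E
python3 -c "
from tf import *
tf(181,131.5,331,165)
tf(181,131.5,331,165,56)"
```

```text
phi 51.6 foot upper corner [42.3 30.4] h2 30.8 P from b-face 19.3 Fb [ 8.  -1.9] res [ -5.1 -13.    3.6   3. ] tcp [646.2 218.6  12.1]
phi 41.0 foot upper corner [42.3 45. ] h2 26.7 P from b-face 13.8 Fb [14.4  7. ] res [-0.1 -0.2  0.1  0. ] tcp [646.2 218.6  12.1]
```

>>> move_arm(
  rows=[
    [0.3,0,0.1,0,0],
    [0.3,0,0.2,0,0],
    [0.2,0,0.2,0,0],
    [0,0,0,0,0],
  ],
)

```text
t: 23.82
ee_pos: [644.9, 218.3, 5.2]
orientation: [-3.111, -0.424, -0.02]
ft_force: [0.8, -1.5, 32.4]
width: 51.9
grasp_force: 30.0
```

```bash
python3 -c "
from est import *
edges(); delta(0,0)"
```

```text
conf 0.89 rows 173 370
173 263 375 | 179 248 378 | 185 248 378 | 191 247 379 | 197 246 380 | 203 245 380 | 209 245 381 | 215 244 381 | 221 243 382 | 227 242 383 | 233 241 384 | 239 241 385 | 245 240 386 | 251 239 386 | 257 238 387 | 263 237 388 | 269 237 388 | 275 236 389 | 281 235 390 | 287 234 391 | 293 234 391 | 329 230 318 | 335 226 397 | 341 226 398 | 347 225 399 | 353 224 400 | 359 225 399 | 365 232 392 | 
col profile [(250, 193), (253, 193), (256, 193), (259, 194), (262, 193), (265, 193), (268, 193), (271, 193), (274, 193), (277, 193), (280, 193), (283, 193), (286, 193), (289, 192), (292, 185), (295, 60), (298, 70), (301, 74), (304, 86), (307, 86), (310, 86), (313, 88), (316, 88), (319, 83), (322, 77), (325, 71), (328, 67), (331, 182), (334, 190), (337, 190), (340, 190), (343, 190), (346, 190), (349, 181), (352, 159), (355, 130), (358, 116), (361, 110), (364, 113), (367, 113), (370, 95), (373, 82), (376, 75), (379, 63)]
tcp [644.9 218.2   5.2] yaw 15.5 dx,dy cm [-67.97   3.76] turn None F [ 1.4 -1.6 31.5] w 52.0 g 30.0
```

```bash
python3 -c "
from tf import *
tf(176,130.5,351,175.5)"
```

```text
phi 47.9 foot upper corner [44.8 31.7] h2 28.4 P from b-face 13.8 Fb [12.6 -2.8] res [-2.  -4.   1.4  0.6] tcp [644.9 218.2   5.2]
```

>>> move_arm(
  rows=[
    [0,0,-0.2,0,0],
    [0,0,-0.1,0,0],
    [0,0,0,0,60],
    [0,0,0,0,63],
    [0,0,0,0,66],
    [0,0,0,0,66],
  ],
)

```text
t: 24.68
ee_pos: [638.3, 216.5, 1.2]
orientation: [3.113, 0.425, -0.002]
ft_force: [0.0, 0.0, 0.2]
width: 57.8
grasp_force: 0.0
```

```bash
python3 -c "
from est import *
edges(); delta(0,0)"
```

```text
Traceback (most recent call last):
  File "est.py", line 4, in edges
    r=min(rs,key=lambda r:abs(r["point"][0]-313)+abs(r["point"][1]-330)); m=r["region"]
ValueError: min() iterable argument is empty
```

```bash
python3 -c "
from est import *
try: edges()
except Exception as e: print(e)
g=cv2.cvtColor(optics.get_image('wrist'),cv2.COLOR_BGR2GRAY)
print([(y,int(g[y,300:326].mean())) for y in range(120,382,4)])
optics.get_image('scene')
for r in spotter.regions_of('scene','cup'): print(r['conf'],r['point'],r['region'].sum())
print(proj('scene',[pose()[0]]))
"
```

```text
conf 0.84 rows 117 294
117 253 327 | 123 217 408 | 129 217 408 | 135 217 409 | 141 218 408 | 147 219 407 | 153 219 407 | 159 220 406 | 165 220 407 | 171 220 406 | 177 220 405 | 183 220 404 | 189 221 404 | 195 222 403 | 201 223 403 | 207 223 403 | 213 223 402 | 219 224 402 | 225 224 401 | 231 225 401 | 237 225 401 | 243 225 400 | 249 226 400 | 255 226 399 | 261 227 399 | 267 227 399 | 273 227 398 | 279 228 398 | 285 228 397 | 291 229 397 | 
col profile [(250, 149), (253, 149), (256, 149), (259, 149), (262, 150), (265, 149), (268, 149), (271, 149), (274, 150), (277, 150), (280, 149), (283, 156), (286, 188), (289, 206), (292, 190), (295, 63), (298, 74), (301, 80), (304, 91), (307, 91), (310, 92), (313, 94), (316, 93), (319, 90), (322, 83), (325, 76), (328, 63), (331, 26), (334, 20), (337, 20), (340, 21), (343, 22), (346, 23), (349, 23), (352, 22), (355, 22), (358, 21), (361, 23), (364, 21), (367, 21), (370, 86), (373, 87), (376, 77), (379, 68)]
[(120, 156), (124, 216), (128, 202), (132, 152), (136, 131), (140, 131), (144, 131), (148, 131), (152, 131), (156, 131), (160, 130), (164, 131), (168, 130), (172, 130), (176, 130), (180, 130), (184, 130), (188, 130), (192, 129), (196, 129), (200, 129), (204, 129), (208, 129), (212, 128), (216, 129), (220, 128), (224, 104), (228, 105), (232, 109), (236, 115), (240, 129), (244, 145), (248, 148), (252, 149), (256, 149), (260, 148), (264, 149), (268, 149), (272, 148), (276, 148), (280, 148), (284, 193), (288, 207), (292, 172), (296, 65), (300, 83), (304, 91), (308, 97), (312, 97), (316, 94), (320, 87), (324, 76), (328, 63), (332, 19), (336, 21), (340, 22), (344, 22), (348, 22), (352, 19), (356, 23), (360, 23), (364, 22), (368, 24), (372, 91), (376, 78), (380, 50)]
0.7 [384.1, 237.3] 417
0.65 [256.5, 213.0] 748
[[382.83935244 239.40048713]]
```

>>> move_arm(
  rows=[
    [-0.2,0,-1,0,70],
    [0,0,-3,0,75],
    [0,0,-5,0,75],
    [0,0,-5,0,75],
    [0,0,-3,0,75],
    [2,0,0,0,75],
    [2,0,0,0,75],
    [0,0,0,0,75],
    [0,0,0,0,75],
  ],
)

```text
t: 26.15
ee_pos: [674.6, 226.5, 171.6]
orientation: [3.113, 0.425, -0.002]
ft_force: [0.5, 0.4, 0.4]
width: 66.1
grasp_force: 0.0
```

```bash
python3 -c "
from h import *
p,Rm,w,o=pose(); c=cal('wrist'); im=optics.get_image('wrist'); g=cv2.cvtColor(im,cv2.COLOR_BGR2GRAY)
r=spotter.regions_of('wrist','cup')
for q in r:
    print(q['conf'],q['point'])
    cs=max(cv2.findContours(q['region'].astype(np.uint8),0,1)[0],key=len).reshape(-1,2)
    for z in (72,):
        W=(at_z('wrist',cs,z,c)-p)@Rm; rc=cv2.minAreaRect(W[:,:2].astype(np.float32)); print([np.round(x,1) for x in rc], W[:,0].min().round(1),W[:,0].max().round(1),W[:,1].min().round(1),W[:,1].max().round(1))
m=r[0]['region']; ys=np.where(m.any(1))[0]
for y in range(ys.min(),ys.max()+1,8):
    x=np.where(m[y])[0]
    if len(x): print(y,x.min(),x.max(),int(g[y,x.min():x.max()].mean()),end=' | ')
cx=int(r[0]['point'][0]); print([(y,int(g[y,cx-10:cx+10].mean())) for y in range(ys.min()-8,ys.max()+8,4)]); delta(0,0)
"
```

```text
0.72 [250.8, 289.8]
[array([-75.9, -52.5]), array([6.7, 8.7]), np.float64(0.1)] -79.3 -72.6 -56.9 -48.2
0.59 [310.7, 194.6]
[array([ 7.8, -1.1]), array([51.6, 59.2]), np.float64(90.0)] -21.8 37.5 -26.9 24.7
286 251 255 135 | [(278, 31), (282, 31), (286, 76), (290, 100), (294, 74), (298, 83)]
tcp [674.5 226.6 171.6] yaw 15.6 dx,dy cm [-71.06   3.75] turn None F [-0.3 -0.2 -0.5] w 65.8 g 0.0
```

```bash
python3 -c "
from h import *
p,Rm,w,o=pose(); c=cal('wrist'); g=cv2.cvtColor(optics.get_image('wrist'),cv2.COLOR_BGR2GRAY)
for x in range(-24,40,3):
    q=proj('wrist',[p+Rm@np.array([x,-1.,0])+np.array([0,0,72-p[2]])],c)[0].astype(int); print(x,q[1],int(g[q[1],q[0]-4:q[0]+5].mean()),end=' | ')
print()
for y in range(-30,30,3):
    q=proj('wrist',[p+Rm@np.array([-8,y,0])+np.array([0,0,72-p[2]])],c)[0].astype(int); print(y,int(g[q[1],q[0]]),end=' | ')
"
```

```text
-24 232 121 | -21 229 197 | -18 225 176 | -15 222 164 | -12 218 164 | -9 215 162 | -6 211 118 | -3 207 124 | 0 204 142 | 3 200 143 | 6 197 143 | 9 193 143 | 12 189 143 | 15 186 143 | 18 182 144 | 21 178 143 | 24 174 143 | 27 171 204 | 30 167 167 | 33 163 164 | 36 159 169 | 39 155 157 | 
-30 161 | -27 176 | -24 194 | -21 106 | -18 114 | -15 117 | -12 116 | -9 115 | -6 116 | -3 126 | 0 145 | 3 162 | 6 166 | 9 165 | 12 165 | 15 167 | 18 148 | 21 184 | 24 185 | 27 100 |
```

>>> move_arm(
  rows=[
    [0.4,-0.1,3,0,75],
    [0,0,4,0,75],
    [0,0,4,0,75],
    [0,0,2.5,0,75],
    [0,0,1.5,0,75],
    [0,0,0,0,75],
    [0,0,0,0,40],
    [0,0,0,0,0],
    [0,0,0,0,0],
    [0,0,0,0,0],
  ],
)

```text
t: 27.55
ee_pos: [680.1, 229.1, 23.3]
orientation: [-3.112, -0.425, -0.004]
ft_force: [-0.5, -0.3, 6.5]
width: 51.9
grasp_force: 30.0
```

>>> move_arm(
  rows=[
    [0,0,-2,0,0],
    [0,0,-4,0,0],
    [0,0,-3,0,0],
    [-2,1.3,0,0,0],
    [-3,1.9,0,0,0],
    [-3,1.9,0,0,0],
    [-3,1.9,0,0,0],
    [-2.8,1.8,0,0,0],
    [0,0,0,0,0],
    [0,0,0,0,0],
  ],
)

```text
t: 28.8
ee_pos: [570.6, 107.4, 112.6]
orientation: [-3.113, -0.424, -0.003]
ft_force: [0.4, -0.2, -2.2]
width: 52.1
grasp_force: 30.0
```

```bash
python3 -c "
from h import *
delta(570.3,107.5,15.5)
p,Rm,w,o=pose(); c=cal('wrist'); im=optics.get_image('wrist')
g=cv2.cvtColor(im,cv2.COLOR_BGR2GRAY)
for r in spotter.regions_of('wrist','plate')[:2]:
    m=r['region']; cs=max(cv2.findContours(m.astype(np.uint8),0,1)[0],key=len).reshape(-1,2)
    W=(at_z('wrist',cs,43,c)-p)@Rm; print(r['conf'],W.min(0).round(1),W.max(0).round(1))
# bright->dark transitions along tool x>0 and y at x=20
for y in (-20,0,20):
    v=[]
    for x in range(30,90,2):
        q=proj('wrist',[p+Rm@np.array([x,y,0])+np.array([0,0,43-p[2]])],c)[0].astype(int)
        v.append(int(g[q[1],q[0]]) if 0<=q[1]<400 else -1)
    print(y,v)
"
```

```text
tcp [570.6 107.4 112.6] yaw 15.5 dx,dy cm [-0.03 -0.01] turn 0.0 F [ 0.4 -0.2 -2.2] w 52.1 g 30.0
0.69 [113.4  79.2  69.8] [137.8 165.4  69.9]
0.6 [ -61.8 -213.4   69.5] [72.7 68.5 69.7]
-20 [196, 197, 199, 198, 201, 199, 197, 194, 198, 197, 196, 198, 183, 48, 51, 40, 45, 50, 48, 48, 181, 196, 199, 199, 191, 191, 195, 193, 191, 185]
0 [194, 200, 197, 196, 199, 194, 197, 194, 197, 197, 196, 197, 202, 200, 194, 49, 50, 42, 48, 58, 193, 194, 192, 195, 192, 191, 186, 182, 197, 205]
20 [193, 198, 200, 197, 198, 194, 196, 193, 197, 196, 194, 200, 202, 112, 49, 46, 42, 47, 44, 77, 194, 193, 192, 188, 179, 195, 206, 205, 203, 197]
```

>>> move_arm(
  rows=[
    [0,0,2,0,0],
    [0,0,1.5,0,0],
    [0,0,0.6,0,0],
    [0,0,0.2,0,0],
    [0,0,0.2,0,0],
    [0,0,0.1,0,0],
    [0,0,0,0,0],
  ],
)

```text
t: 29.78
ee_pos: [570.0, 107.1, 66.3]
orientation: [-3.113, -0.425, -0.001]
ft_force: [-1.0, 0.1, 1.6]
width: 52.1
grasp_force: 30.0
```

>>> move_arm(
  rows=[
    [0,0,0,0,60],
    [0,0,0,0,64],
    [0,0,0,0,72],
    [0,0,0,0,75],
    [0,0,-2,0,75],
    [0,0,-5,0,75],
    [0,0,-5,0,75],
    [0,0,-2,0,75],
    [0,0,0,0,75],
    [0,0,0,0,75],
  ],
)

```text
t: 31.02
ee_pos: [569.1, 107.0, 205.3]
orientation: [3.113, 0.425, -0.001]
ft_force: [-0.4, 0.0, 0.5]
width: 65.9
grasp_force: 0.0
```

```bash
python3 -c "
from h import *
p,Rm,w,o=pose(); c=cal('wrist'); im=optics.get_image('wrist')
for r in spotter.regions_of('wrist','cup')[:2]:
    cs=max(cv2.findContours(r['region'].astype(np.uint8),0,1)[0],key=len).reshape(-1,2)
    W=(at_z('wrist',cs,115,c)-p)@Rm; print(r['conf'],r['point'],W.min(0).round(1),W.max(0).round(1))
delta(570.3+164*-.267,107.5+164*.964,105)
"
```

```text
0.95 [624.2, 182.0] [-14.2 212.1  90.2] [ 48.5 254.9  90.3]
0.57 [14.9, 76.5] [  48.3 -231.3   90.2] [ 131.4 -196.6   90.3]
tcp [568.8 106.9 204.5] yaw 15.5 dx,dy cm [  0.18 -16.42] turn -89.5 F [-0.5  0.4 -0.4] w 65.9 g 0.0
```

```bash
python3 -c "
from h import *
p,Rm,w,o=pose(); c=cal('wrist'); im=optics.get_image('wrist'); g=cv2.cvtColor(im,cv2.COLOR_BGR2GRAY)
def s(x,y,z):
    q=proj('wrist',[p+Rm@np.array([x,y,0])+np.array([0,0,z-p[2]])],c)[0].round().astype(int); return int(g[q[1],q[0]])
print('x',[(x,s(x,0,115)) for x in range(-36,44,3)])
print('y',[(y,s(0,y,115)) for y in range(-36,37,3)])
optics.get_image('scene'); print([(r['conf'],r['point']) for r in spotter.find_in('scene','cup')], proj('scene',[[570.3,107.5,80]]))
"
```

```text
x [(-36, 105), (-33, 45), (-30, 140), (-27, 171), (-24, 241), (-21, 199), (-18, 200), (-15, 198), (-12, 195), (-9, 145), (-6, 144), (-3, 171), (0, 174), (3, 173), (6, 173), (9, 171), (12, 173), (15, 172), (18, 173), (21, 190), (24, 241), (27, 163), (30, 198), (33, 201), (36, 189), (39, 189), (42, 194)]
y [(-36, 196), (-33, 196), (-30, 194), (-27, 224), (-24, 216), (-21, 128), (-18, 169), (-15, 172), (-12, 174), (-9, 174), (-6, 173), (-3, 174), (0, 174), (3, 172), (6, 173), (9, 171), (12, 204), (15, 194), (18, 184), (21, 228), (24, 197), (27, 123), (30, 126), (33, 126), (36, 124)]
[(0.92, [359.2, 206.3]), (0.66, [257.0, 213.0])] [[357.23519372 205.35528985]]
```

>>> move_arm(
  rows=[
    [0,-4,0,0,75],
    [0,-5,0,0,75],
    [-2,-5,0,0,75],
    [-4,-2,0,0,75],
    [0,0,0,0,75],
    [0,0,0,0,75],
  ],
)

```text
t: 32.02
ee_pos: [469.6, 245.3, 205.7]
orientation: [-3.113, -0.425, -0.001]
ft_force: [-0.3, 0.3, 0.1]
width: 66.5
grasp_force: 0.0
```

```bash
python3 -c "
from h import *
p,Rm,w,o=pose(); c=cal('wrist'); im=optics.get_image('wrist'); cv2.imwrite('pics/dial.png',im); np.savez('dial.npz',im=im,K=c[0],D=c[1],t=c[2],R=c[3])
print(proj('wrist',[[525.7,263,74],[526.5,265.6,44]],c))
for l in ('dial','dial_pointer','marker','dial_grip','mark'):
    for r in spotter.find_in('wrist',l)[:2]: print(l,r['conf'],r['point'],at_z('wrist',[r['point']],44,c).round(1))
for l in ('dial','marker'):
  for r in spotter.regions_of('wrist',l)[:1]:
    ys,xs=np.where(r['region']); print(l,xs.min(),xs.max(),ys.min(),ys.max(),r['region'].sum())
delta(526,264)
"
```

```text
[[311.39209211 128.81302635]
 [308.9989918  126.3071867 ]]
dial 0.96 [308.5, 123.3] [[529.  266.8  44. ]]
dial_grip 0.67 [307.0, 123.6] [[528.4 268.1  44. ]]
mark 0.65 [327.1, 83.2] [[567.9 259.9  44. ]]
dial 283 335 98 149 2068
tcp [469.4 244.9 205.6] yaw 15.5 dx,dy cm [ 5.97 -0.33] turn None F [-0.2 -0.3  0.3] w 65.8 g 0.0
```

```bash
cat > pol.py <<'E'
from h import *
f=np.load('dial.npz'); im=f['im']; c=(f['K'],f['D'],f['t'],f['R']); g=cv2.cvtColor(im,cv2.COLOR_BGR2GRAY).astype(np.float32)
def sm(P):
    q=proj('wrist',P,c).astype(np.float32); return cv2.remap(g,q[:,0].reshape(1,-1),q[:,1].reshape(1,-1),cv2.INTER_LINEAR)[0]
import sys; X,Y=float(sys.argv[1]),float(sys.argv[2])
an=np.arange(-180,180,5); a=np.radians(an)
def ring(r,z): return sm(np.c_[X+r*np.cos(a),Y+r*np.sin(a),np.full(len(a),z)])
for rs,z,n in (((33,37,41,44),44,'marker'),((24.5,26,27.5),45,'pointer'),((8,12,16,19),74,'line on bar')):
    v=np.mean([ring(r,z) for r in rs],0); print(n,[(int(k),int(x)) for k,x in zip(an,v)])
# disc outline centre at z=48
E
python3 pol.py 528.5 266.5
python3 - <<'E'
import cv2,numpy as np
f=cv2.imread('pics/dial.png'); g=cv2.cvtColor(f,cv2.COLOR_BGR2GRAY)
for y in range(70,162,3): print(y,' '.join(f'{v:3d}' for v in g[y,262:358:3]))
E
```

```text
marker [(-180, 46), (-175, 45), (-170, 45), (-165, 45), (-160, 43), (-155, 46), (-150, 43), (-145, 44), (-140, 43), (-135, 43), (-130, 43), (-125, 42), (-120, 39), (-115, 38), (-110, 50), (-105, 61), (-100, 32), (-95, 32), (-90, 38), (-85, 66), (-80, 73), (-75, 46), (-70, 47), (-65, 49), (-60, 85), (-55, 75), (-50, 48), (-45, 48), (-40, 50), (-35, 85), (-30, 66), (-25, 51), (-20, 43), (-15, 174), (-10, 202), (-5, 139), (0, 53), (5, 54), (10, 53), (15, 65), (20, 79), (25, 55), (30, 53), (35, 55), (40, 58), (45, 89), (50, 55), (55, 55), (60, 54), (65, 54), (70, 86), (75, 60), (80, 53), (85, 53), (90, 53), (95, 61), (100, 78), (105, 58), (110, 53), (115, 53), (120, 52), (125, 86), (130, 50), (135, 50), (140, 50), (145, 48), (150, 70), (155, 65), (160, 45), (165, 46), (170, 46), (175, 46)]
pointer [(-180, 64), (-175, 61), (-170, 57), (-165, 58), (-160, 62), (-155, 84), (-150, 75), (-145, 79), (-140, 77), (-135, 82), (-130, 80), (-125, 83), (-120, 93), (-115, 98), (-110, 92), (-105, 91), (-100, 100), (-95, 104), (-90, 96), (-85, 95), (-80, 110), (-75, 124), (-70, 112), (-65, 114), (-60, 1
[... 4761 characters left out ...]
  48  31  27  59 123  55  30  33  34  45
148  97  47  50  49  50  48  49  56 191 113  44  45  75 136 169 166 170 178 194 140  84  40  33  31  40  34  36  32  35  33  42  46
151  98  47  49  45  48  51  49 129 125  47  50  48  50  48  49  50  65  85  46  35  37  29  38  37  28  40  45  45  45  43  45  45
154 102  49  47  48  46  47  49  45  50  45  43  47  49  48  42  44  45  38  41  43  47  44  46  45  43  44  45  44  45  42  45  39
157 111  46  50  50  53  47  49  46  48  45  46  50  43  46  44  44  44  44  44  46  42  43  44  42  48  46  45  43  40  46  42  43
160 118  50  51  49  51  44  46  49  47  48  48  51  45  44  50  43  49  47  45  42  46  44  38  41  45  45  41  47  37  40  40  40
```

```bash
cat > dl.py <<'E'
from h import *
def dial(im,c,ctr=None,v=True):
    g=cv2.cvtColor(im,cv2.COLOR_BGR2GRAY).astype(np.float32)
    X,Y=ctr
    def cen(rs,z,thr,lo,hi):
        an=np.arange(lo,hi,.5); a=np.radians(an); s=np.zeros(len(an))
        for r in rs:
            q=proj('wrist',np.c_[X+r*np.cos(a),Y+r*np.sin(a),np.full(len(a),z)],c).astype(np.float32)
            s+=cv2.remap(g,q[:,0].reshape(1,-1),q[:,1].reshape(1,-1),cv2.INTER_LINEAR)[0]/len(rs)
        return an,s
    an,s=cen((33,36,39,42,44),44,0,-180,180); k=an[np.argmax(np.convolve(s,np.ones(16),'same'))]
    m=np.abs((an-k+180)%360-180)<14; w=np.clip(s[m]-90,0,None); mk=k+(((an[m]-k+180)%360-180)*w).sum()/w.sum()
    return mk,cen
E
python3 - <<'E'
from dl import *
f=np.load('dial.npz'); im=f['im']; c=(f['K'],f['D'],f['t'],f['R'])
C=at_z('wrist',[[310.5,123.3]],48,c)[0]; print(C)
g=cv2.cvtColor(im,cv2.COLOR_BGR2GRAY)
# disc outline by threshold blob
b=(g>95).astype(np.uint8); n,l,st,ce=cv2.connectedComponentsWithStats(b[60:170,255:365],connectivity=4)
for i in range(1,n):
    if st[i,4]>25: print(st[i]+[255,60,0,0,0],ce[i]+[255,60])
for ctr in (C[:2],C[:2]+[1.5,0],C[:2]+[0,1.5]):
    mk,cen=dial(im,c,ctr); an,s=cen((25,26,27),45,0,95,140); w=np.clip(s-90,0,None); pt=(an*w).sum()/w.sum()
    an,s=cen((8,11,14,17,19),74,0,100,135); w=np.clip(150-s,0,None); print(ctr,'marker',mk.round(1),'pointer',pt.round(1),'line',((an*w).sum()/w.sum()).round(1))
# scale ticks angles
mk,cen=dial(im,c,C[:2])
E
```

```text
[529.58724126 264.97214223  48.        ]
[255  60   8 110 741] [257.92307692 118.30499325]
[321  75  15  20 189] [327.46560847  84.38624339]
[305  83   5  10  35] [307.17142857  87.85714286]
[289  89   7   9  34] [292.02941176  92.94117647]
[333  96   7   7  29] [336.  99.]
[ 274   97   63   54 2254] [309.47648625 123.68544809]
[277 101   9   8  36] [281.11111111 104.41666667]
[340 111   9   5  33] [343.75757576 113.06060606]
[272 118   9   4  33] [275.90909091 119.54545455]
[283 146   7   7  28] [286.10714286 148.89285714]
[529.58724126 264.97214223] marker -8.6 pointer 117.5 line 119.0
[531.08724126 264.97214223] marker -9.1 pointer 123.2 line 124.4
[529.58724126 266.47214223] marker -10.8 pointer 119.0 line 121.5
```

```bash
python3 - <<'E'
from dl import *
from scipy.optimize import least_squares
f=np.load('dial.npz'); im=f['im']; c=(f['K'],f['D'],f['t'],f['R'])
W=at_z('wrist',[[307.2,87.9],[292,92.9],[336,99],[281.1,104.4],[343.8,113.1],[275.9,119.5],[286.1,148.9]],40,c)[:,:2]
s=least_squares(lambda v:np.hypot(*(W-v[:2]).T)-v[2],[529,265,36]); print(s.x,s.fun.round(1)); d=W-s.x[:2]; print(np.degrees(np.arctan2(d[:,1],d[:,0])).round(1))
ctr=s.x[:2]; mk,cen=dial(im,c,ctr); M=at_z('wrist',[[327.47,84.39]],43,c)[0][:2]-ctr; print('mk',mk,np.degrees(np.arctan2(M[1],M[0])))
an,s=cen((25,26,27),45,0,95,140); w=np.clip(s-90,0,None); print((an*w).sum()/w.sum())
delta(*ctr,118)
E
```

```text
[528.52269566 264.68593109  33.18495065] [-0.1  0.1  0.  -0.1 -0.   0.  -0. ]
[ 20.9  46.8 -30.4  72.2 -56.2  97.8 149.9]
mk -7.950012440753278 -8.024519125551645
114.82190133587021
tcp [469.4 244.9 205.6] yaw 15.5 dx,dy cm [ 6.23 -0.33] turn -102.5 F [-0.2 -0.3  0.3] w 65.8 g 0.0
```

>>> move_arm(
  rows=[
    [3.1,-0.15,0,0,60],
    [3.1,-0.2,0,0,50],
    [0,0,0,-10,45],
    [0,0,0,-10,45],
    [0,0,0,-10,45],
    [0,0,0,-10,45],
    [0,0,0,-10,45],
    [0,0,0,-10,45],
    [0,0,0,-10,45],
    [0,0,0,-10,45],
  ],
)

```text
t: 33.67
ee_pos: [527.9, 265.0, 205.6]
orientation: [-2.105, -2.332, 0.0]
ft_force: [-0.1, -0.0, -0.9]
width: 39.6
grasp_force: 0.0
```

>>> move_arm(
  rows=[
    [0,0,0,-10,45],
    [0,0,0,-10,45],
    [0,0,3,0,45],
    [0,0,3,0,45],
    [0,0,3,0,45],
    [0,0,0,0,45],
    [0,0,0,0,45],
  ],
)

```text
t: 34.55
ee_pos: [528.4, 265.3, 116.6]
orientation: [1.675, 2.657, 0.001]
ft_force: [0.4, 0.3, 0.3]
width: 39.5
grasp_force: 0.0
```

```bash
python3 - <<'E'
from h import *
delta(528.5,264.7,116); print(get_obs()["qpos"].round(2))
E
```

```text
tcp [528.4 265.3 116.6] yaw 115.5 dx,dy cm [-0.06 -0.02] turn -0.5 F [0.4 0.3 0.3] w 39.5 g 0.0
[ 0.45  0.51  1.77  0.    0.85 -0.  ]
```

>>> move_arm(
  rows=[
    [0,0,3,0,45],
    [0,0,2.4,0,45],
    [0,0,1,0,45],
    [0,0,0,0,45],
    [0,0,0,0,10],
    [0,0,0,0,0],
    [0,0,0,0,0],
    [0,0,0,0,0],
    [0,0,0,0,0],
  ],
)

```text
t: 35.67
ee_pos: [528.3, 265.4, 52.2]
orientation: [1.675, 2.657, 0.002]
ft_force: [0.8, 1.4, 5.3]
width: 11.4
grasp_force: 30.0
```

>>> move_arm(
  rows=[
    [0,0,0,8,0],
    [0,0,0,10,0],
    [0,0,0,10,0],
    [0,0,0,10,0],
    [0,0,0,10,0],
    [0,0,0,10,0],
    [0,0,0,10,0],
    [0,0,0,10,0],
    [0,0,0,10,0],
    [0,0,0,10,0],
  ],
)

```text
t: 36.92
ee_pos: [531.0, 264.3, 52.3]
orientation: [3.105, 0.472, 0.009]
ft_force: [11.1, -8.5, 0.1]
width: 11.9
grasp_force: 30.0
```

>>> move_arm(
  rows=[
    [0,0,0,10,0],
    [0,0,0,10,0],
    [0,0,0,5.5,0],
    [0,0,0,0,0],
    [0,0,0,0,0],
    [0,0,0,0,30],
    [0,0,0,0,45],
    [0,0,0,0,45],
  ],
)

```text
t: 37.92
ee_pos: [527.3, 265.3, 51.4]
orientation: [3.134, -0.217, -0.001]
ft_force: [-0.3, 0.1, -0.4]
width: 37.7
grasp_force: 0.0
```

>>> move_arm(
  rows=[
    [0,0,-3,0,45],
    [0,0,-5,0,45],
    [0,0,-5,0,45],
    [-6,0,-2.3,0,45],
    [0,0,0,0,45],
    [0,0,0,0,45],
  ],
)

```text
t: 38.67
ee_pos: [470.0, 273.5, 204.2]
orientation: [-3.134, 0.216, -0.001]
ft_force: [0.1, -0.5, -0.4]
width: 39.6
grasp_force: 0.0
```

```bash
python3 - <<'E'
from dl import *
c=cal('wrist'); im=optics.get_image('wrist'); cv2.imwrite('pics/dial2.png',im); delta(528.5,264.7)
ctr=np.array([528.5,264.7]); print(proj('wrist',[[*ctr,48]],c), [(r['conf'],r['point']) for r in spotter.find_in('wrist','dial')])
mk,cen=dial(im,c,ctr); print('marker',mk)
for rs,z,n in (((34,38,42),44,'m'),((24.5,26,27.5),45,'pt'),((8,11,14,17,19),74,'line')):
    an,s=cen(rs,z,0,-50,50); print(n,[(int(a),int(v)) for a,v in zip(an[::4],s[::4])])
E
```

```text
tcp [470.3 273.3 203.7] yaw -7.9 dx,dy cm [5.88 0.05] turn None F [ 0.5 -0.3  0.1] w 39.5 g 0.0
[[314.25827128 127.1419123 ]] [(0.56, [311.1, 127.2])]
marker -8.076647035812215
m [(-50, 52), (-48, 54), (-46, 53), (-44, 53), (-42, 53), (-40, 54), (-38, 56), (-36, 55), (-34, 64), (-32, 98), (-30, 109), (-28, 82), (-26, 58), (-24, 56), (-22, 55), (-20, 52), (-18, 45), (-16, 66), (-14, 142), (-12, 195), (-10, 214), (-8, 218), (-6, 218), (-4, 205), (-2, 133), (0, 68), (2, 57), (4, 55), (6, 56), (8, 57), (10, 57), (12, 56), (14, 56), (16, 59), (18, 79), (20, 113), (22, 108), (24, 71), (26, 59), (28, 59), (30, 58), (32, 58), (34, 59), (36, 58), (38, 58), (40, 59), (42, 62), (44, 89), (46, 114), (48, 100)]
pt [(-50, 83), (-48, 80), (-46, 76), (-44, 74), (-42, 75), (-40, 77), (-38, 79), (-36, 80), (-34, 80), (-32, 83), (-30, 90), (-28, 88), (-26, 84), (-24, 79), (-22, 75), (-20, 75), (-18, 77), (-16, 104), (-14, 168), (-12, 218), (-10, 235), (-8, 238), (-6, 238), (-4, 230), (-2, 192), (0, 133), (2, 93), (4, 85), (6, 85), (8, 88), (10, 92), (12, 96), (14, 98), (16, 97), (18, 92), (20, 91), (22, 91), (24, 91), (26, 90), (28, 93), (30, 98), (32, 99), (34, 103), (36, 101), (38, 97), (40, 95), (42, 91), (44, 92), (46, 95), (48, 96)]
line [(-50, 197), (-48, 199), (-46, 200), (-44, 200), (-42, 201), (-40, 203), (-38, 204), (-36, 207), (-34, 209), (-32, 212), (-30, 215), (-28, 219), (-26, 223), (-24, 228), (-22, 228), (-20, 225), (-18, 213), (-16, 192), (-14, 160), (-12, 118), (-10, 83), (-8, 69), (-6, 67), (-4, 98), (-2, 142), (0, 180), (2, 206), (4, 222), (6, 232), (8, 239), (10, 240), (12, 242), (14, 244), (16, 244), (18, 245), (20, 245), (22, 245), (24, 245), (26, 245), (28, 245), (30, 245), (32, 245), (34, 245), (36, 245), (38, 245), (40, 245), (42, 245), (44, 245), (46, 245), (48, 245)]
```

```bash
python3 - <<'E'
from h import *
optics.get_image('scene'); print([(r['conf'],r['point']) for r in spotter.find_in('scene','cup')]); delta(0,0)
print(close_job())
E
```

```text
[(0.65, [358.1, 204.7])]
tcp [470.4 273.  203.3] yaw -8.0 dx,dy cm [-42.8   33.57] turn None F [-0.5  0.5 -0. ] w 39.4 g 0.0
the job is handed in; nothing more can be done
None
```

The job is handed in, but `close_job` returned no verdict: by the cameras, the cup stands mouth up in the middle of the plate and the dial pointer is within about 1° of the marker. The cup was not held throughout: when I let go of it leaning on the warmer's edge, it tipped upright by itself, at a speed I couldn't measure.

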